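# Take a coating-thickness reading on a tilted test panel

### The arm

A 6-joint arm with a two-finger parallel gripper is mounted at the origin on a cart in front of the work surface, level with it; the furniture and walls round the work are solid. World frame = base frame: x ahead of the robot, y to its left, z up, the work surface at z = 0. Lengths are in mm, angles in degrees, forces in N, time in s.
With the tool pointing down it reaches from about 375 to 900 mm from the base axis. Payload 3.1 kg.
Tool frame: the origin (TCP) lies at the very end of the fingers, on their centre line; the grasp point (between the pads) lies 19 mm behind it (robot.tcp_to_grasp is the distance from the TCP to the grasp point, in mm); z points along the fingers, y is the line along which they close (so a half turn about z gives the same grasp; the last joint's range is limited). The gripper opens to 85 mm and grips with 20 to 120 N. Pads are 22 mm wide; open, the fingers measure 114 mm over their backs; the gripper's body (76 mm by 85 mm) begins 54 mm behind the grasp point. The pads swing forward as they close: fully open they stand 13 mm farther back than shut.
Start: joints at [-78.524, 30.224, 82.088, -0, 67.689, -10.227], TCP at [231.149, -580.661, 231.31] pointing down, gripper open.
Joint ranges: [-176.69, 176.69], [-43.24, 126.21], [12.49, 139.97], [-82, 262], [0, 151.66], [-163.58, 163.58]. Speed limits (degrees/s): [159.86, 159.86, 180, 180, 180, 180].

### API

Orientations are given as a 3x3 rotation matrix whose columns are the frame's x, y, z axes.
In Python, from workcell import robot, vision, ticket gives the robot as it stands.
- The arm moves only by the tool carry_out, never from a script. Its argument "plan" is a list that holds one entry, the list of rows, each a list of 4 numbers: the shift along the tool's x, y, z in cm, then the turn about the tool's z in degrees. In form: [[[tx, ty, tz, roll], ...]]. A call has 1 to 12 rows; each row shifts and turns the commanded pose from where the row before left it, along the tool's axes as they then stand; what a row does not reach is not made up. A row lasts 1/10 s, in which the tool goes at most 50 mm and 8.59 degrees, less where a joint would pass 70% of its speed; a pose out of reach is approached as far as the arm can. A call is refused whole if a number of a shift passes 5 or a number of a turn 8.59, either way. A call with a gripper value outside its range is refused whole. "jaw" is the opening, from 0 (shut) to 1 (fully open), set as the call begins (left out, the last holds). The fingers move at their own pace and stop on an object; "squeeze" is the grip in N (left out, the last holds). Time passes only in rows, so rows that do not move let the fingers close. It gives the time, the measured TCP pose, the force, the opening and the grip force at its end, in the units of the state.
- robot.get_obs(): the state, without advancing time (a new reading comes with each control period).
- vision.get_image(name): name is "side" or "top"; returns the picture (400x640x3 uint8, red, green, blue); there is no depth.
- vision.camera_info(name): a dict with "K" (3x3 intrinsics, pixels), "eye" and "orientation" of the camera in the world. Camera axes: x right, y down, z forward; pixel columns grow to the right and rows downward; lengths in mm; the calibration is good to about 2 mm. A picture is of the moment at which its call begins. camera_info takes no time and is no camera call.
- ticket.finish_job(): hands the job in; it is judged then, once.
The state is a dict: "time_s": time; "qpos": joint angles; "dq": joint speeds; "tau": joint torques, N m; "tcp_pos": TCP position; "tool_rot": TCP orientation; "contact_force": force on the tool from outside, world axes, zero at the start; "wrist_torque": the same for the moment, N m; "grip_width": finger opening in mm; "grip_force": force on a finger pad.
Only numpy, scipy, OpenCV 4.12 (cv2) and the standard library are available. Lean on these libraries where they do the work, as an engineer would, in place of code of your own. Each camera call takes 0.05 s, during which the arm holds its last target. There are 200 camera calls.

### The job

Take the coating-thickness gauge (the flat-sided pen with a sprung steel nose, not the round pen meter) out of the bench stand and lower it squarely onto the coated test panel on the tilting rest, with its nose wholly inside the open ring (the ring that is not crossed off), holding it at right angles to the sloping panel. Press lightly, until the sprung nose has gone more than half way in but no harder than that needs, and finish holding it there for the reading: do not let go. Touch the coating nowhere but at the open ring and with nothing but the nose, do not push the panel rest out of its setting, and leave the other things in the stand and the timer where they are.

Things in the scene. Friction and masses are not known exactly. Their poses are not given: they have to be found in the camera images.
- stand: White plastic block fixed on the worktop, 104 (x) x 212 (y) x 46 mm high, with six square pockets 32 mm wide and 40 mm deep (floor 6 mm up) in two rows of three: centres at x = -24 and +24, y = -72, 0 and +72 mm. Origin: centre of its underside, z up. Five pockets hold one upright loose thing each, in any order; one is empty.
- gauge: Coating-thickness gauge, pen type, 0.125 kg, 166 mm long, upright on its nose in a pocket. z along the pen, nose to rear end. Origin: on its axis, at the nose's end face when fully out. Grey handle 28 (x) x 20 (y) mm from z = 50 to 160, then a 6 mm wire loop; grip across y (20 mm), e.g. at z = 125 mm. Green display on the -x side. Black cone z = 26 to 52 (radius 8.5 to 10), steel nose below.
- gauge_sleeve (a joint): How far the sprung steel nose is pushed into the gauge, in m: 0 fully out, 0.008 at its stop. The spring pushes back with 2 N at the start, 3.6 N half way (0.004) and 5.2 N at the stop; past the stop the gauge is rigid.
- gauge_tip (a point): Centre of the flat end face of the gauge's steel nose, which is 14 mm in diameter and stands out 26 mm from the cone; moves in with the nose. Axes as the gauge's.
- spot (a point): Centre of the open ring drawn in black on the panel's face: the spot to measure. Line 1.6 mm wide, clear circle inside 30 mm in diameter. z: the panel's outward normal; x up the slope, y left across it. The grey panel (150 mm up the slope x 100 mm wide) slopes up away from the robot at 0.20 to 0.42 rad; its centre is 21 mm down the slope and 22 mm to the right (-y) of this spot.
- crossed_spot (a point): Centre of an equal ring with an X through it (already read; not to be used), 55 mm farther down the slope and 44 mm to the right of the open one. Axes as the open ring's.
- rest: Tilting panel rest: dark base plate fixed on the worktop, 160 (x) x 130 (y) x 10 mm, with posts and clamp knobs at both sides (52 mm high, 153 mm wide over the knobs), carrying the panel. Origin: centre of the base's underside, z up; the panel's hinge is 72 mm before it (-x), 40 mm up, and stiff: it keeps its angle under light pushes (below 25 N).
- pen_meter: Round pen-type meter, grey with a domed top, 24 mm in diameter and 146 mm tall, upright in the stand: not the gauge, stays there. Origin: centre of its underside.
- vial_a: Slim capped vial, 16 mm in diameter, 91 mm tall, upright in the stand. Origin: centre of its underside.
- vial_b: Capped vial, 17 mm in diameter, 84 mm tall, upright in the stand. Origin: centre of its underside.
- vial_c: Short capped vial, 20 mm in diameter, 51 mm tall, upright in the stand. Origin: centre of its underside.
- timer: Small bench timer, 66 x 62 x 18 mm, lying loose on the worktop to the right of the panel rest. Origin: centre of its underside.
Mind the look-alikes: they are no part of the job. What is shaped like the gauge but pink or red is not meant.

How it is judged (in metres and radians):
On the way, in this order (a step that is already met when the one before it is completed fails the run):
1. the gauge is lifted clear out of the stand (z of gauge_tip in the frame of stand above 0.055 m and contact force between gauge and stand below 0.05 N and contact force between the fingers and gauge above 2 N), for 0.2 s.
2. the gauge's nose is pressed lightly and squarely on the open ring (distance between gauge_tip and spot below 0.008 m and angle between the z axis of gauge and the z axis of spot, either way round below 0.12 rad and value of joint gauge_sleeve above 0.004 m and contact force between gauge and rest between 1.5 and 12 N and contact force between the fingers and gauge above 2 N), for 0.5 s.
At the end, for the whole second after the job is handed in: Held by the gripper, nose on the panel: nose centre within 8 mm of the open ring's centre, axis within 0.12 rad of the panel's normal, nose in by over 4 of 8 mm, force 1.5 to 12 N, clear of the stand; panel not shifted (12 mm), other things where they were (30 mm), those in the stand upright (all of step 2 and contact force between gauge and stand below 0.05 N and angle between each of pen_meter, vial_a, vial_b, vial_c's own z axis and vertical below 0.35 rad and distance of each of pen_meter, vial_a, vial_b, vial_c, timer from where it was at the start of the episode below 0.03 m and distance of spot from where it was at the start of the episode below 0.012 m); the arm keeps its last pose, push and grip.
It fails at once if the gauge is rammed onto the panel rest (over 25 N) (contact force between gauge and rest above 25 N).
It fails at once if the gauge touches the panel rest away from the open ring (contact force between gauge and rest above 0.5 N and distance between gauge_tip and spot above 0.02 m).
It fails at once if the robot itself touches the panel rest (contact force between any of the arm, the fingers and rest above 1 N).
It fails at once if the panel is pushed out of its setting (distance of spot from where it was at the start of the episode above 0.015 m).
It fails at once if another thing is taken or knocked away (distance of any of pen_meter, vial_a, vial_b, vial_c, timer from where it was at the start of the episode above 0.045 m).
It also fails if it takes over 48 s, if anything falls off the work surface, if the arm or the gripper's body presses on something with over 40 N, if the wrist force passes 120 N, or if a joint passes its speed limit or range.

## Working session

There is one attempt and no reset: what is moved stays moved. The work goes in short steps, Python scripts to look and compute and a tool call to move; the robot and the scene stay as the last step left them, time stands still between calls to the robot, and variables do not carry over. Pictures are saved under pics/ and viewed, at most 10 in all, crops included, and the job is handed in when it is done.

Besides the shell and the picture viewer there is one more tool, called after "Emit:" as name([rows], argument=value, ...), one row to a line, values as JSON. carry_out: Moves the arm, as the interface text tells. Its arguments: {"type":"object","properties":{"plan":{"type":"array"},"jaw":{"type":"number"},"squeeze":{"type":"number"}},"required":["plan"]}

```bash
mkdir -p pics; ls; python3 - <<'E'
from workcell import robot, vision, ticket
import cv2
for n in("side","top"):
    im=vision.get_image(n); cv2.imwrite(f"pics/{n}0.png",im[:,:,::-1]); i=vision.camera_info(n); print(n,i)
o=robot.get_obs(); print(o)
E
```

```text
pics
side {'K': array([[464.58783217,   0.        , 325.76503122],
       [  0.        , 464.58783217, 199.77511662],
       [  0.        ,   0.        ,   1.        ]]), 'eye': array([ 393.96969082, 1011.59986098,  486.47821901]), 'orientation': array([[-0.99586483, -0.01637738,  0.08935891],
       [-0.08891786,  0.37735795, -0.9217888 ],
       [-0.01862381, -0.92592265, -0.37725376]])}
top {'K': array([[505.45170546,   0.        , 321.14551177],
       [  0.        , 505.45170546, 197.56992898],
       [  0.        ,   0.        ,   1.        ]]), 'eye': array([ 337.79068009,  -60.33046722, 1234.15025335]), 'orientation': array([[ 0.02260265, -0.98738212,  0.15673442],
       [-0.99936212, -0.02665039, -0.02377198],
       [ 0.02764906, -0.15609714, -0.98735465]])}
{'time_s': 0.1, 'qpos': array([-7.85254017e+01,  3.02768330e+01,  8.21501399e+01,  1.54234069e-03,
        6.76902810e+01, -1.02288378e+01]), 'dq': array([ 0.07068587, -0.13260326, -0.13563541, -0.05724357, -0.05611807,
        0.08021646]), 'tau': array([-2.08913002e-04, -4.43304384e+01, -1.78586125e+01, -2.75011007e-04,
        3.86019688e-03,  5.15565318e-06]), 'tcp_pos': array([ 231.012284  , -580.03135661,  230.39115945]), 'tool_rot': array([[ 9.29114258e-01,  3.69792576e-01, -3.82704256e-04],
       [ 3.69792571e-01, -9.29112164e-01,  2.01051666e-03],
       [ 3.87898958e-04, -2.00952089e-03, -9.99997906e-01]]), 'contact_force': array([0.01765517, 0.33965282, 0.65761618]), 'wrist_torque': array([ 0.00436996,  0.02637474, -0.00188046]), 'grip_force': 0.0, 'grip_width': 85.54818127129272}
```

View pics/side0.png

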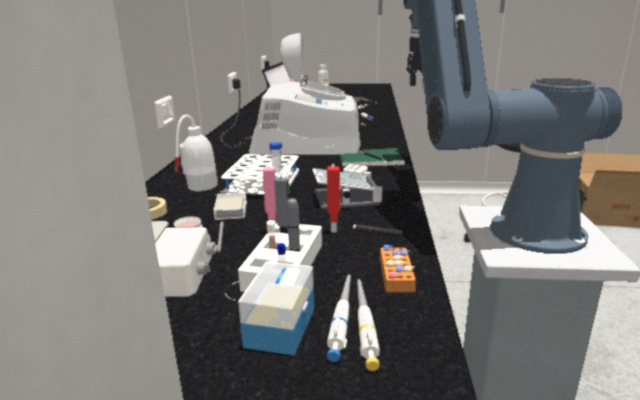

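View pics/top0.png

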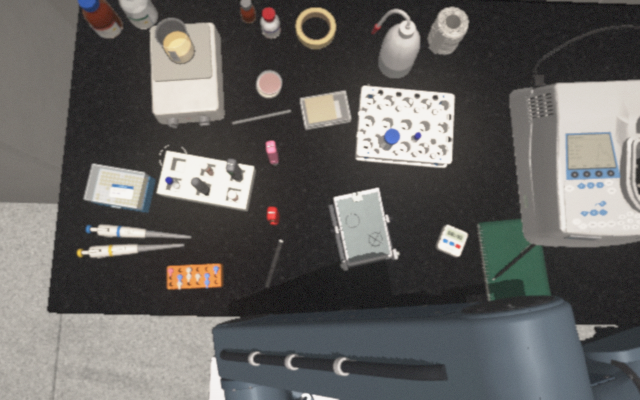

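The side view shows the stand at about (285,250), with a square dark pen and a round one, and the rest at (345,188). The top view shows the stand at (206,180) and the panel at (362,226), with the open ring at about (352,219) and the crossed ring at (376,240). I'll zoom in on these.

```bash
python3 - <<'E'
import cv2,numpy as np
t=cv2.imread("pics/top0.png");s=cv2.imread("pics/side0.png")
R=lambda im,x,y,w,h:cv2.resize(im[y:y+h,x:x+w],(400,300),interpolation=cv2.INTER_CUBIC)
# 4x scale: 100x75 crops
a=R(t,155,143,100,75);b=R(t,315,183,100,75);c=R(s,230,160,100,75);d=R(s,230,220,100,75)
cv2.imwrite("pics/z.png",np.vstack([np.hstack([a,b]),np.hstack([c,d])]))
E
```

```text
(no output)
```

View pics/z.png

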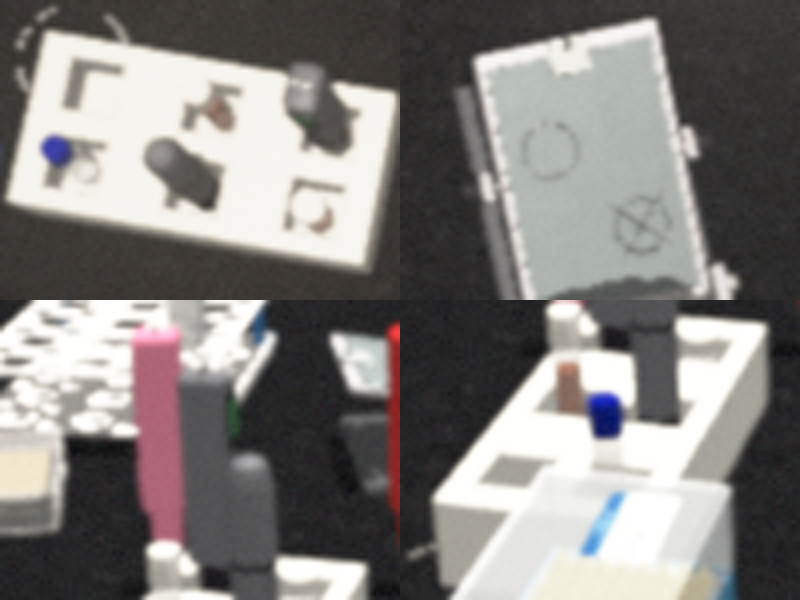

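The zoom shows three things:
- The gauge stands in the far-right pocket. Its rear is at about top px (231,165), with a green display on the side facing the robot.
- The pen meter is in the near-middle pocket and the far-left pocket is empty.
- On the panel, the open ring is at about (352,220) and the crossed ring at (375,239).

The tool can't be tilted, so I'll have to pivot the gauge in the grip against the pocket edge. Next I'll measure.

```bash
cat > h.py <<'E'
import numpy as np,cv2
from workcell import robot,vision,ticket
def ray(n,p):
    i=vision.camera_info(n);K=i["K"];d=i["orientation"]@np.array([(p[0]-K[0,2])/K[0,0],(p[1]-K[1,2])/K[1,1],1]);return np.array(i["eye"]),d/np.linalg.norm(d)
def onz(n,p,z):
    e,d=ray(n,p);return e+d*(z-e[2])/d[2]
def two(p,q):
    a,u=ray("top",p);b,v=ray("side",q)
    s=np.linalg.lstsq(np.c_[u,-v],b-a,rcond=None)[0];P,Q=a+s[0]*u,b+s[1]*v
    return (P+Q)/2,np.linalg.norm(P-Q)
def proj(n,P):
    i=vision.camera_info(n);c=i["orientation"].T@(np.array(P)-i["eye"]);c=i["K"]@c;return c[:2]/c[2]
E
python3 - <<'E'
from h import *
np.set_printoptions(precision=1,suppress=True)
t=cv2.imread("pics/top0.png")
m=((t.min(2)>150)*255).astype(np.uint8);M=np.zeros_like(m);M[143:222,153:262]=m[143:222,153:262]
M=cv2.morphologyEx(M,cv2.MORPH_CLOSE,np.ones((15,15)))
M=cv2.morphologyEx(M,cv2.MORPH_OPEN,np.ones((5,5)))
c=max(cv2.findContours(M,0,2)[0],key=cv2.contourArea)
P=np.array([onz("top",p,46)[:2] for p in c[:,0].astype(float)],np.float32)
r=cv2.minAreaRect(P);print("stand",r)
Z=lambda x,y,ox,oy:(ox+x/4-.375,oy+y/4-.375)
for nm,p in dict(tl=(43,30),tr=(397,88),br=(367,262),bl=(8,197)).items(): print(nm,onz("top",Z(*p,155,143),46))
pk=[(95,84),(212,107),(330,131),(74,165),(192,185),(312,207)]
for p in pk: print("pocket",onz("top",Z(*p,155,143),46))
print("gauge top",onz("top",Z(305,78,155,143),166),onz("top",Z(288,78,155,143),166),onz("top",Z(321,80,155,143),166))
print("gauge two",two(Z(305,85,155,143),Z(205,75,230,160)))
print("pink top",onz("top",(271,145),166), "pink two",two((271,145),(269.5,168)))
print("red",onz("top",(272,212),166))
for nm,p in dict(open=(550,150),cross=(642,224)).items():
  q=(315+(p[0]-400)/4-.375,183+p[1]/4-.375)
  print(nm,q,onz("top",q,50),onz("top",q,70))
for p in [(475,58),(655,20)]:
  q=(315+(p[0]-400)/4-.375,183+p[1]/4-.375); print("panel top corner",onz("top",q,80))
E
```

```text
stand ((563.011962890625, 187.23110961914062), (215.42025756835938, 108.5362777709961), 81.13191223144531)
tl [631.4 286.8  46. ]
tr [602.   74.1  46. ]
br [496.4  87.2  46. ]
bl [529.5 300.2  46. ]
pocket [599.2 253.8  46. ]
pocket [587.2 183.6  46. ]
pocket [574.6 112.8  46. ]
pocket [549.8 262.8  46. ]
pocket [539.7 192.6  46. ]
pocket [528.4 121.2  46. ]
gauge top [579.4 110.1 166. ] [579.1 119.2 166. ] [578.5 101.5 166. ]
gauge two (array([575.2, 110.1, 164.2]), np.float64(1.4159616483480963))
pink top [619.9  25.4 166. ] pink two (array([618.9,  25.5, 159. ]), np.float64(5.535050047169989))
red [473.5  17.7 166. ]
open (352.125, 220.125) [ 473.9 -163.2   50. ] [ 471.6 -161.4   70. ]
cross (375.125, 238.625) [ 431.6 -217.9   50. ] [ 430.  -215.2   70. ]
panel top corner [ 522.8 -116.4   80. ]
panel top corner [ 548.  -220.8   80. ]
```

Emit:
carry_out([
  [[0, 0, 0, 7.5], [0, 0, 0, 7.5], [0, 0, 0, 7.5], [0, 0, 0, 7.5], [1.4, -4.3, 0, 0], [1.4, -4.3, 0, 0], [1.4, -4.3, 0, 0], [1.4, -4.3, 0, 0], [1.4, -4.3, 0, 0], [1.4, -4.3, 0, 0], [1.4, -4.3, 0, 0], [0, 0, 0, 0]],
], jaw=0.7, squeeze=20)

```text
time_s: 1.3
tcp_pos: [372.1, -291.1, 230.8]
tool_rot: [[0.99, -0.139, -0.002], [-0.139, -0.99, 0.005], [-0.002, -0.004, -1.0]]
contact_force: [-0.7, -0.5, 0.2]
grip_width: 59.8
grip_force: 0.0
```

```bash
python3 - <<'E'
import cv2
t=cv2.imread("pics/top0.png")
cv2.imwrite("pics/g.png",cv2.resize(t[155:195,215:255],(640,640),interpolation=cv2.INTER_CUBIC)[:560])
E
```

```text
(no output)
```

View pics/g.png

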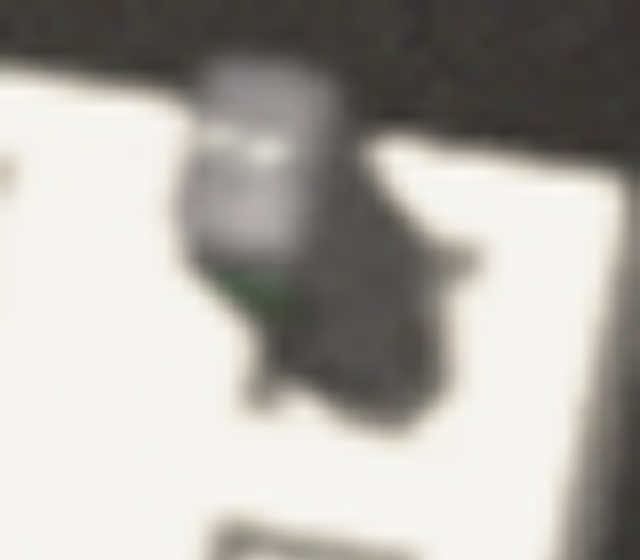

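The gauge yaw is about -9°, which fits the tool yaw of -8°, so I'll carry on to above the gauge.

Emit:
carry_out([
  [[1.5, -4.25, 0, 0], [1.5, -4.25, 0, 0], [1.5, -4.25, 0, 0], [1.5, -4.25, 0, 0], [1.5, -4.25, 0, 0], [1.5, -4.25, 0, 0], [1.5, -4.25, 0, 0], [1.5, -4.25, 0, 0], [1.5, -4.25, 0, 0], [1.5, -4.25, 0, 0], [0, 0, 0, 0], [0, 0, 0, 0]],
])

```text
time_s: 2.5
tcp_pos: [581.3, 102.2, 230.6]
tool_rot: [[0.99, -0.142, -0.001], [-0.142, -0.99, -0.001], [-0.001, 0.001, -1.0]]
contact_force: [-0.0, 0.1, -0.1]
grip_width: 59.6
grip_force: 0.0
```

```bash
python3 - <<'E'
from h import *
o=robot.get_obs();print(o["tcp_pos"],o["tool_rot"])
t=vision.get_image("top");s=vision.get_image("side")
cv2.imwrite("pics/t1.png",t[:,:,::-1]);cv2.imwrite("pics/s1.png",s[:,:,::-1])
R=lambda im,x,y,w,h:cv2.resize(im[y:y+h,x:x+w,::-1],(w*4,h*4),interpolation=cv2.INTER_CUBIC)
a=R(t,315,178,100,95);b=R(s,300,155,100,55)
c=R(s,250,110,100,150)
out=np.zeros((600,800,3),np.uint8);out[:380,:400]=a;out[380:600,:400]=b;out[:600,400:]=c
cv2.imwrite("pics/z1.png",out)
E
```

```text
[581.33999104 102.19894352 230.628649  ] [[ 9.89819522e-01 -1.42323761e-01 -1.12330102e-03]
 [-1.42324565e-01 -9.89819816e-01 -6.71262845e-04]
 [-1.01632896e-03  8.24302398e-04 -9.99999144e-01]]
```

View pics/z1.png

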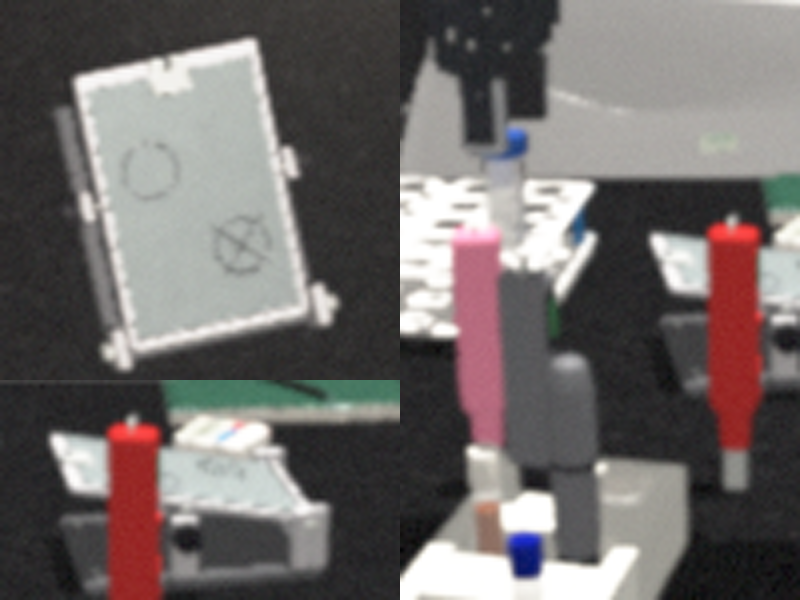

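The side view shows the panel edge-on: its corners are at crop px (52,437), (72,492), (290,513) and (278,452), and the crossed ring is at (220,465). The top view now shows the whole panel, so I'll triangulate.

```bash
python3 - <<'E'
from h import *
np.set_printoptions(precision=1,suppress=True)
T=lambda x,y:(315+x/4-.375,178+y/4-.375)
S=lambda x,y:(300+x/4-.375,155+(y-380)/4-.375)
t=dict(TL=(76,77),TR=(255,42),BR=(308,312),BL=(140,350),X=(242,246))
s=dict(TL=(72,492),TR=(52,437),BR=(278,452),BL=(290,513),X=(221,466))
P={}
for k in t: P[k],e=two(T(*t[k]),S(*s[k]));print(k,P[k],e)
for a,b in("TL","BL"),("TR","BR"),("TL","TR"),("BL","BR"):
    d=P[a]-P[b];print(a,b,np.linalg.norm(d),np.arctan2(d[2],np.hypot(d[0],d[1])))
# scan tilt: plane from hinge; ring rays must give 70.4 mm & agree
o=T(150,171)
for z in(55,60,65,70,75):print("open",z,onz("top",o,z))
# per-ring top-camera ellipse size check
E
```

```text
TL [ 524.2 -117.4   72.3] 0.8638449841832443
TR [ 548.3 -221.5   74.9] 1.0792742963840583
BR [ 391.5 -256.1   54. ] 2.0945241924792675
BL [ 375.3 -159.4   43.7] 13.433434586996567
X [ 430.  -217.    56.5] 0.17454115243792934
TL BL 157.35400898028666 0.183103514951044
TR BR 161.9432215934843 0.12972853684301092
TL TR 106.88689633610639 -0.02434522302722703
BL BR 98.63502182841263 -0.10465172956325697
open 55 [ 472.7 -162.8   55. ]
open 60 [ 472.1 -162.3   60. ]
open 65 [ 471.5 -161.9   65. ]
open 70 [ 471.  -161.4   70. ]
open 75 [ 470.4 -161.    75. ]
```

Emit:
carry_out([
  [[-0.3, -0.8, 3, 0], [0, 0, 3, 0], [0, 0, 3, 0], [0, 0, 2.6, 0], [0, 0, 0.2, 0], [0, 0, 0, 0], [0, 0, 0, 0]],
])

```text
time_s: 3.3
tcp_pos: [580.6, 109.5, 114.8]
tool_rot: [[0.989, -0.145, 0.003], [-0.145, -0.989, -0.0], [0.003, -0.0, -1.0]]
contact_force: [0.3, 0.0, 0.5]
grip_width: 59.8
grip_force: 0.0
```

The points fit a panel tilt of 0.20–0.22 rad, yaw of about +14° and a spot near (471.5,-162) at z ≈ 65. The BL match is bad because something blocks that corner. Now I'll grip lightly.

Emit:
carry_out([
  [[0, 0, 0, 0], [0, 0, 0, 0], [0, 0, 0, 0], [0, 0, 0, 0], [0, 0, 0, 0], [0, 0, 0, 0], [0, 0, 0, 0], [0, 0, 0, 0]],
], jaw=0, squeeze=20)

```text
time_s: 4.1
tcp_pos: [579.9, 110.3, 113.4]
tool_rot: [[0.99, -0.144, 0.001], [-0.144, -0.99, 0.0], [0.001, -0.0, -1.0]]
contact_force: [1.0, 0.1, 0.8]
grip_width: 19.7
grip_force: 27.3
```

Emit:
carry_out([
  [[-0.2, 0, 0, 0], [-0.2, 0, 0, 0], [-0.2, 0, 0, 0], [-0.2, 0, 0, 0], [-0.2, 0, 0, 0], [-0.2, 0, 0, 0], [0, 0, 0, 0], [0, 0, 0, 0]],
])

```text
time_s: 4.9
tcp_pos: [568.4, 112.0, 113.9]
tool_rot: [[0.99, -0.144, 0.002], [-0.144, -0.99, 0.0], [0.002, -0.0, -1.0]]
contact_force: [3.8, -0.4, 4.3]
grip_width: 19.9
grip_force: 26.4
```

Emit:
carry_out([
  [[-0.2, 0, 0, 0], [-0.2, 0, 0, 0], [-0.2, 0, 0, 0], [-0.2, 0, 0, 0], [0, 0, 0, 0], [0, 0, 0, 0]],
])

```text
time_s: 5.5
tcp_pos: [559.6, 113.3, 113.7]
tool_rot: [[0.99, -0.144, 0.0], [-0.144, -0.99, 0.0], [0.0, -0.0, -1.0]]
contact_force: [3.9, -0.9, 5.2]
grip_width: 20.1
grip_force: 26.6
```

```bash
python3 - <<'E'
from h import *
s=vision.get_image("side");cv2.imwrite("pics/s2.png",s[:,:,::-1])
cv2.imwrite("pics/z2.png",cv2.resize(s[130:260,225:355,::-1],(598,598),interpolation=cv2.INTER_CUBIC))
E
```

```text
(no output)
```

View pics/z2.png

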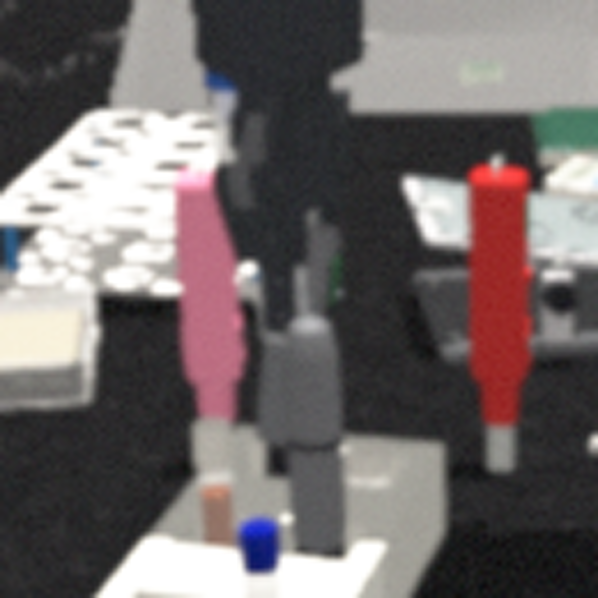

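Emit:
carry_out([
  [[-0.2, 0, 0, 0], [-0.2, 0, 0, 0], [-0.2, 0, 0, 0], [-0.1, 0, 0, 0], [0, 0, 0, 0], [0, 0, 0, 0]],
])

```text
time_s: 6.15
tcp_pos: [551.8, 114.3, 112.9]
tool_rot: [[0.99, -0.144, -0.002], [-0.144, -0.99, 0.0], [-0.002, 0.0, -1.0]]
contact_force: [2.1, 0.5, 2.1]
grip_width: 19.8
grip_force: 26.0
```

Emit:
carry_out([
  [[0, 0, -1, 0], [0, 0, -2, 0], [0, 0, -2, 0], [0, 0, -2, 0], [0, 0, -2, 0], [0, 0, -2, 0], [0, 0, -1, 0], [0, 0, 0, 0], [0, 0, 0, 0], [0, 0, 0, 0]],
])

```text
time_s: 7.15
tcp_pos: [551.4, 114.2, 231.9]
tool_rot: [[0.99, -0.144, -0.004], [-0.144, -0.99, -0.0], [-0.004, 0.001, -1.0]]
contact_force: [1.0, 0.7, -1.9]
grip_width: 19.5
grip_force: 25.6
```

```bash
python3 - <<'E'
from h import *
s=vision.get_image("side");cv2.imwrite("pics/s3.png",s[:,:,::-1])
cv2.imwrite("pics/z3.png",cv2.resize(s[80:210,225:355,::-1],(598,598),interpolation=cv2.INTER_CUBIC))
print(robot.get_obs()["tcp_pos"])
E
```

```text
[551.65668025 114.1659203  231.94910791]
```

View pics/z3.png

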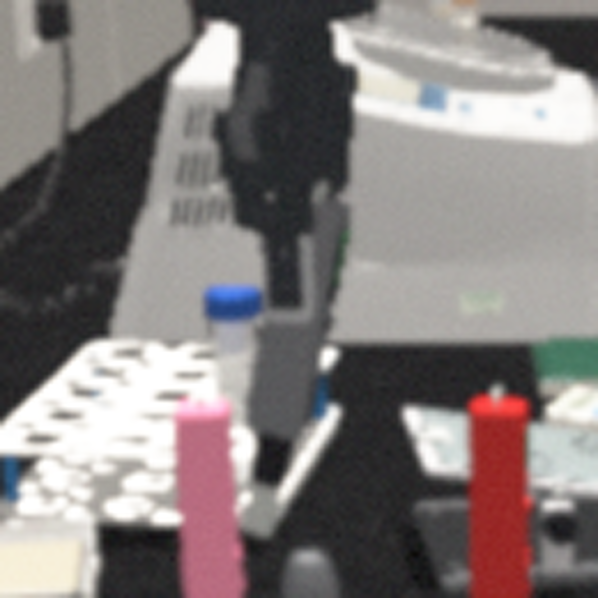

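The side view shows the gauge lifted clear and leaning towards the robot. Its nose end is at about crop (258,530), and the body's right edge runs from (345,205) to (310,435). I'll work out the tilt from those points.

```bash
cat >> h.py <<'E'
def inplane(p,off=0):
    """side-view pixel -> tool-plane coords (along tool x, world z), plane through the TCP, off mm along tool y"""
    o=robot.get_obs();R=o["tool_rot"];c=o["tcp_pos"]+off*R[:,1];e,d=ray("side",p);s=((c-e)@R[:,1])/(d@R[:,1]);P=e+s*d
    return np.array([(P-c)@R[:,0],P[2]]),P
E
python3 - <<'E'
from h import *
np.set_printoptions(precision=1,suppress=True)
Z=lambda x,y:(225+x/4.6-.4,80+y/4.6-.4)
for n,p,o in("tipc",(258,527),0),("R1",(347,215),-10),("R2",(311,435),-10),("L1",(262,335),-10),("L2",(247,425),-10),("coneL",(255,480),0),("coneR",(282,480),0): print(n,inplane(Z(*p),o))
E
```

```text
tipc (array([ 25.8, 128.8]), array([576.8, 110.4, 128.8]))
R1 (array([-26.4, 278.5]), array([527.1, 127.9, 278.5]))
R2 (array([ -5.4, 178.8]), array([547.6, 124.8, 178.8]))
L1 (array([ 14.7, 223.7]), array([567.6, 121.9, 223.7]))
L2 (array([ 24.3, 181.6]), array([577. , 120.6, 181.6]))
coneL (array([ 25.8, 151.8]), array([576.9, 110.4, 151.8]))
coneR (array([ 12.8, 152.7]), array([564.1, 112.3, 152.7]))
```

The tilt comes out at about 0.21–0.23 rad, which matches the panel, and the tip sits about 24 mm along tool +x. Now I'll turn to the panel yaw and carry the gauge over.

Emit:
carry_out([
  [[0, 0, 0, -7.4], [0, 0, 0, -7.4], [0, 0, 0, -7.5], [-1.9, 2.8, 0, 0], [-1.9, 2.8, 0, 0], [-1.9, 2.8, 0, 0], [-1.9, 2.8, 0, 0], [-2, 2.8, 0, 0], [-2, 2.8, 0, 0], [-2, 2.7, 0, 0], [-2, 2.7, 0, 0], [-1.9, 2.6, 0, 0]],
], squeeze=35)

```text
time_s: 8.4
tcp_pos: [441.8, -169.7, 232.6]
tool_rot: [[0.97, 0.242, -0.002], [0.242, -0.97, 0.001], [-0.001, -0.001, -1.0]]
contact_force: [0.5, 0.3, -1.4]
grip_width: 19.4
grip_force: 36.8
```

Emit:
carry_out([
  [[0, 0, 1, 0], [0, 0, 1, 0], [0, 0, 1, 0], [0, 0, 0, 0], [0, 0, 0, 0]],
])

```text
time_s: 8.9
tcp_pos: [443.0, -167.7, 202.7]
tool_rot: [[0.97, 0.244, -0.001], [0.244, -0.97, 0.001], [-0.001, -0.001, -1.0]]
contact_force: [-0.4, -0.3, -1.6]
grip_width: 19.5
grip_force: 36.8
```

```bash
python3 - <<'E'
from h import *
t=vision.get_image("top");s=vision.get_image("side")
cv2.imwrite("pics/t4.png",t[:,:,::-1]);cv2.imwrite("pics/s4.png",s[:,:,::-1])
R=lambda im,x,y,w,h:cv2.resize(im[y:y+h,x:x+w,::-1],(w*5,h*5),interpolation=cv2.INTER_CUBIC)
cv2.imwrite("pics/z4.png",np.hstack([R(t,320,170,80,110),R(s,305,105,80,110)]))
print(robot.get_obs()["tcp_pos"])
E
```

```text
[ 443.43553009 -168.25828755  203.42790929]
```

View pics/z4.png

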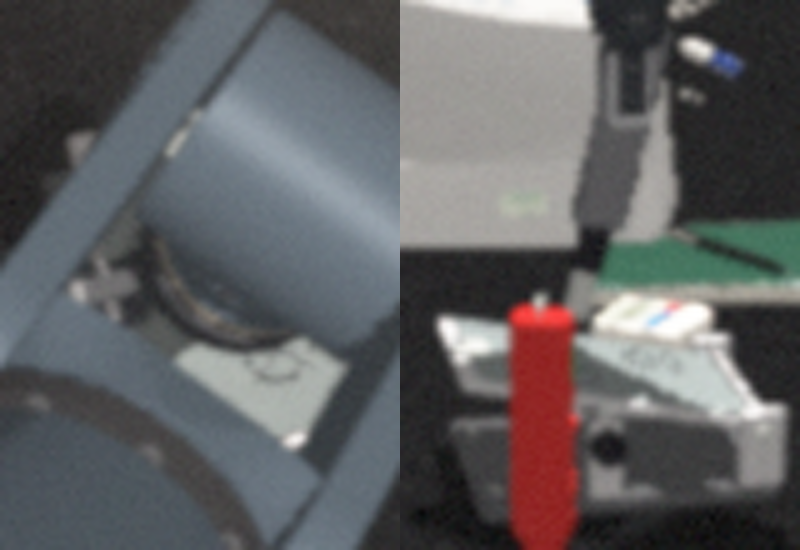

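In the side view the nose end is at about crop (585,300), beside the red decoy. Top-view access is blocked by the arm. I'll compute the tip position, the gauge tilt and the panel edge slope.

```bash
python3 - <<'E'
from h import *
np.set_printoptions(precision=2,suppress=True)
Z=lambda x,y:(305+(x-400)/5-.4,105+y/5-.4)
for n,p,o in("tip",(583,303),0),("conetop",(596,232),0),("L1",(603,100),-10),("L2",(577,215),-10),("R1",(652,120),-10),("R2",(628,225),-10): print(n,inplane(Z(*p),o))
# panel edge slopes: side rays onto vertical planes through the top-view edges
T=lambda x,y:(315+x/4-.375,178+y/4-.375)
S=lambda x,y:(300+x/4-.375,155+(y-380)/4-.375)
for nm,tt,ss in("near",[(76,77),(140,350)],[(72,492),(290,513)]),("far",[(255,42),(308,312)],[(52,437),(278,452)]):
    A=onz("top",T(*tt[0]),74);B=onz("top",T(*tt[1]),46);u=B-A;u[2]=0;u/=np.linalg.norm(u);n=np.array([-u[1],u[0],0])
    Q=[]
    for q in ss:
        e,d=ray("side",S(*q));Q.append(e+d*((A-e)@n)/(d@n))
    print(nm,A,B,Q, (Q[0][2]-Q[1][2])/np.linalg.norm((Q[0]-Q[1])[:2]))
E
```

```text
tip (array([ 22.04, 105.63]), array([ 464.84, -162.91,  105.63]))
conetop (array([ 14.87, 144.2 ]), array([ 457.87, -164.65,  144.2 ]))
L1 (array([ 12.92, 216.53]), array([ 453.53, -155.41,  216.53]))
L2 (array([ 26.79, 156.91]), array([ 467.  , -152.05,  156.91]))
R1 (array([-12.64, 204.75]), array([ 428.74, -161.63,  204.75]))
R2 (array([ -0.17, 149.85]), array([ 440.85, -158.61,  149.85]))
near [ 524.38 -117.26   74.  ] [ 368.53 -159.05   46.  ] [array([ 523.79, -117.42,   72.24]), array([ 382.06, -155.42,   45.4 ])] 0.18286585075501
far [ 547.93 -221.62   74.  ] [ 392.93 -257.5    46.  ] [array([ 548.84, -221.41,   75.01]), array([ 390.47, -258.07,   53.25])] 0.13388080769426963
```

Tip ≈ (467,-162,100) and gauge tilt ≈ 0.225. The spot is (471.5,-162,~65), so I'll descend along the normal in small steps and watch the force.

Emit:
carry_out([
  [[0.1, 0, 0.6, 0], [0.1, 0, 0.6, 0], [0.1, 0, 0.6, 0], [0.05, 0, 0.6, 0], [0, 0, 0, 0], [0, 0, 0, 0], [0, 0, 0, 0]],
])

```text
time_s: 9.7
tcp_pos: [446.5, -168.1, 179.4]
tool_rot: [[0.97, 0.242, 0.0], [0.242, -0.97, -0.0], [0.0, 0.0, -1.0]]
contact_force: [0.3, -1.0, -0.3]
grip_width: 19.7
grip_force: 36.8
```

```bash
python3 - <<'E'
from h import *
t=vision.get_image("top");s=vision.get_image("side")
R=lambda im,x,y,w,h:cv2.resize(im[y:y+h,x:x+w,::-1],(w*8,h*8),interpolation=cv2.INTER_CUBIC)
cv2.imwrite("pics/z5.png",np.hstack([R(t,355,225,45,45),R(s,325,125,50,45)]))
o=robot.get_obs();print(o["tcp_pos"],o["contact_force"])
E
```

```text
[ 446.53880166 -168.05796305  179.54172152] [-0.19615953  0.22299873 -2.07799374]
```

View pics/z5.png

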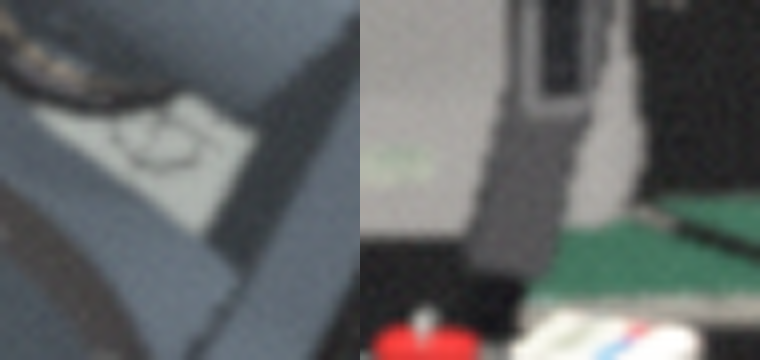

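Emit:
carry_out([
  [[0, 0, 0.2, 0], [0.05, 0, 0.2, 0], [0, 0, 0.2, 0], [0, 0, 0, 0], [0, 0, 0, 0], [0, 0, 0, 0]],
])

```text
time_s: 10.4
tcp_pos: [446.9, -167.8, 173.3]
tool_rot: [[0.97, 0.242, -0.0], [0.242, -0.97, 0.0], [-0.0, -0.0, -1.0]]
contact_force: [1.0, 0.2, -1.4]
grip_width: 19.7
grip_force: 36.8
```

Emit:
carry_out([
  [[0, 0, 0.1, 0], [0, 0, 0.1, 0], [0, 0, 0, 0], [0, 0, 0, 0], [0, 0, 0, 0]],
])

```text
time_s: 10.9
tcp_pos: [446.9, -167.8, 171.3]
tool_rot: [[0.97, 0.242, 0.0], [0.242, -0.97, -0.0], [0.0, 0.0, -1.0]]
contact_force: [0.5, -0.3, -1.2]
grip_width: 19.5
grip_force: 36.8
```

Emit:
carry_out([
  [[0.03, 0, 0.1, 0], [0.02, 0, 0.1, 0], [0, 0, 0, 0], [0, 0, 0, 0], [0, 0, 0, 0]],
])

```text
time_s: 11.4
tcp_pos: [447.4, -167.8, 169.5]
tool_rot: [[0.97, 0.242, 0.0], [0.242, -0.97, -0.0], [0.0, 0.0, -1.0]]
contact_force: [-0.2, 0.6, 1.2]
grip_width: 19.3
grip_force: 37.2
```

Contact is at about TCP z 170, so tip z ≈ 67, as predicted. I'll press on along the axis and average the force readings.

Emit:
carry_out([
  [[0.02, 0, 0.1, 0], [0.02, 0, 0.1, 0], [0.02, 0, 0.1, 0], [0, 0, 0, 0], [0, 0, 0, 0], [0, 0, 0, 0]],
])

```text
time_s: 12.0
tcp_pos: [448.0, -167.6, 166.4]
tool_rot: [[0.97, 0.242, 0.0], [0.242, -0.97, -0.0], [0.0, 0.0, -1.0]]
contact_force: [-0.7, 0.5, 2.8]
grip_width: 19.7
grip_force: 37.3
```

```bash
cat > f.py <<'E'
from h import *
np.set_printoptions(precision=2,suppress=True)
F=[];P=[]
for k in range(12): vision.get_image("side");o=robot.get_obs();F.append(o["contact_force"]);P.append(o["tcp_pos"])
print(np.mean(F,0),np.std(F,0),np.mean(P,0),o["wrist_torque"],o["time_s"])
E
python3 f.py
```

```text
[-0.34 -0.05  2.43] [0.46 0.44 0.36] [ 448.04 -167.6   166.36] [-0.03  0.01  0.01] 12.6
```

Emit:
carry_out([
  [[0.03, 0, 0.13, 0], [0, 0, 0, 0], [0, 0, 0, 0], [0, 0, 0, 0], [0, 0, 0, 0]],
])

```text
time_s: 13.1
tcp_pos: [448.3, -167.5, 165.0]
tool_rot: [[0.97, 0.242, 0.0], [0.242, -0.97, -0.0], [0.0, 0.0, -1.0]]
contact_force: [-0.3, 0.0, 3.6]
grip_width: 19.7
grip_force: 37.5
```

```bash
sed -i 's/range(12)/range(20)/' f.py; python3 f.py; python3 - <<'E'
from h import *
s=vision.get_image("side");t=vision.get_image("top")
R=lambda im,x,y,w,h:cv2.resize(im[y:y+h,x:x+w,::-1],(w*6,h*6),interpolation=cv2.INTER_CUBIC)
cv2.imwrite("pics/z6.png",np.hstack([R(s,305,120,75,80),R(t,345,215,55,80)]))
E
```

```text
[-0.05 -0.24  3.17] [0.56 0.51 0.49] [ 448.3  -167.52  165.04] [-0.06 -0.11 -0.01] 14.1
```

View pics/z6.png

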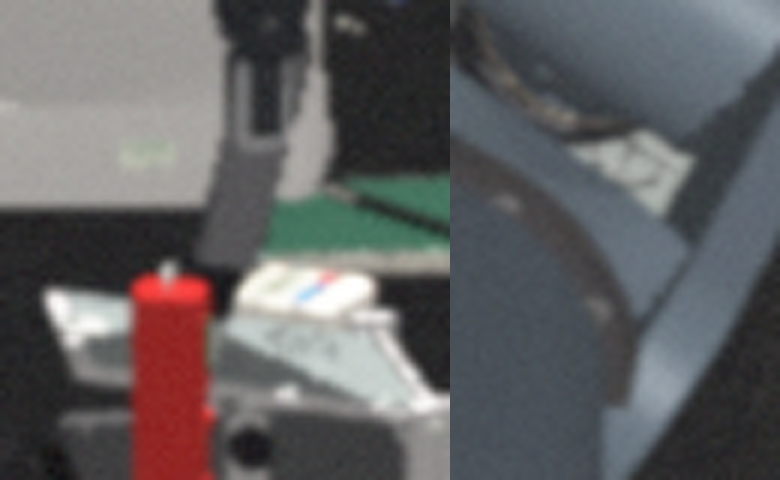

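The force on the panel is about 4.4 N, so the nose is about 5.5–6 mm in. The tip is at about (472,-162) on the open ring, the gauge is aligned with the panel, and the force is steady. I'm handing in.

```bash
python3 -c "
from workcell import ticket
print(ticket.finish_job())"
```

```text
the job is handed in; nothing more can be done
None
```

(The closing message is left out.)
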